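# Clear the stack of weld practice pieces into colour-coded trays

### The arm

A 6-joint arm with a two-finger parallel gripper is mounted at the origin on the work surface. World frame = base frame: x ahead of the robot, y to its left, z up, the work surface at z = 0. Lengths are in m, angles in rad, forces in N, time in s.
With the tool pointing down it reaches from about 0.375 to 0.925 m from the base axis. Payload 5.7 kg.
Tool frame: the origin (TCP) lies on the centre line of the jaws, within the pads' length; the fingertips stand 8 mm ahead of it and the grasp point (between the pads) lies 11 mm behind it; z points along the fingers, y is the line along which they close (so a half turn about z gives the same grasp; the last joint's range is limited). The gripper opens to 88 mm and grips with 3 to 60 N. Pads are 20 mm wide; open, the fingers measure 115 mm over their backs; the gripper's body (75 mm by 178 mm) begins 61 mm behind the grasp point.
Start: joints at [-1.254, 0.359, 1.51, -0, 1.272, -0.115], TCP at [0.251, -0.545, 0.231] pointing down, gripper open.
Joint ranges: [-2.97, 2.97], [-1.01, 2.36], [0.21, 2.38], [-0.96, 4.11], [0.2, 2.71], [-2.98, 2.98]. Speed limits (rad/s): [2.39, 2.39, 3.14, 3.14, 3.14, 3.14].

### API

Orientations are given as a rotation vector (axis times angle).
In Python, from workcell import manip gives the robot as it stands.
- The arm moves only by the shell command python3 -m crank 'ROWS' [OPENING]. ROWS is a JSON object of lists of equal length, an entry for each row: "dp": the shift along the tool's x, y, z in cm, a list of three; "turn": the turn about the tool's z in rad. In form: {"dp": [[dx, dy, dz], ...], "turn": [turn, ...]}. A call has 1 to 20 rows; each row is the pose to reach, as a shift and turn from the pose commanded when the call began, along the tool's axes at that moment; what a row does not reach only later rows make up. A row lasts 1/10 s, in which the tool goes at most 50 mm and 8.59 degrees, less where a joint would pass 70% of its speed; a pose out of reach is approached as far as the arm can. A call with a gripper value outside its range is refused whole. OPENING is the opening in per cent of the stroke, from 0 (shut) to 100 (fully open), set as the call begins (- or left out, the last holds). The fingers move at their own pace and stop on an object; the grip force is fixed at half the most. Time passes only in rows, so rows that repeat a pose let the fingers close. It gives the time, the measured TCP pose, the force, the opening and the grip force at its end, in the units of the state.
- manip.get_state(): the state, without advancing time (a new reading comes with each control period).
- manip.snapshot(name): name is "scene" or "top" or "wrist"; returns the picture (420x560x3 uint8, blue, green, red); there is no depth.
- manip.camera_model(name): a dict with "K" (3x3 intrinsics, pixels), "extrinsics" (4x4, takes a point from camera to world coordinates). Camera axes: x right, y down, z forward; pixel columns grow to the right and rows downward; lengths in m; the calibration is good to about 2 mm. A picture is of the moment at which its call begins: read the wrist's pose just before it. camera_model takes no time and is no camera call; for the wrist camera it gives the pose at the moment of the call.
- manip.finish_job(): hands the job in; it is judged then, once.
The state is a dict: "clock": time; "joint_pos": joint angles; "joint_velocities": joint speeds; "tau": joint torques, N m; "eef_pos": TCP position; "tool_rot": TCP orientation; "force": force on the tool from outside, world axes, zero at the start; "wrist_torque": the same for the moment, N m; "gripper_width": finger opening in m; "finger_force": force on a finger pad.
Only numpy, scipy, OpenCV 4.12 (cv2) and the standard library are available. Lean on these libraries where they do the work, as an engineer would, in place of code of your own. Each camera call takes 0.05 s, during which the arm holds its last target. There are 200 camera calls.

### The job

The welding practice pieces have been left in a stack on the bench. Take the stack apart from the top down, one piece at a time, and lay each piece in the tray of its own paint colour, resting flat on the tray floor inside the rim, the long pieces lengthwise in their trays. Keep every piece the same way up without toppling it, do not shift the lower pieces of the stack off their spot before their turn, and leave the water bottle and the wire brush where they are.

Things in the scene. Friction and masses are not known exactly. Their poses are not given: they have to be found in the camera images.
- stub: Top of the stack: green-painted solid round stub standing on end, 42 mm diameter, 45 mm tall, about 0.17 kg. Origin: centre of its underside, z up along its axis. It stands on the bar. Belongs in the green tray (either way round).
- bar: Second from the top: solid bright aluminium bar, 100 long x 34 wide x 25 tall mm, ends painted yellow, about 0.2 kg. Origin: centre of its underside; x along its length, y across, z up. It lies roughly crosswise on the channel. Belongs in the yellow tray (either end first).
- channel: Third: dark steel U-channel with its open side down, 120 long x 50 wide x 30 tall mm, 5 mm thick, ends painted blue, about 0.4 kg. Grip it across its outside (fingers cannot enter the hollow). Origin: centre of its underside (between the edges of the flanges); x along its length, y across, z up. It lies roughly crosswise on the tube. Belongs in the blue tray (either end first).
- tube: Bottom of the stack, lying on the bench: square steel tube, 150 long x 40 wide x 40 tall mm, ends painted red, about 0.45 kg. Grip it across its outside (fingers cannot enter the bore). Origin: centre of its underside; x along its length, y across, z up. Belongs in the red tray (either end first).
- tray_green: Low green sheet-metal tray fixed to the bench, inside 66 x 66 mm (x by y), rim 3 mm thick; floor 3 mm above the bench, rim top 8 mm above the bench (so the lip stands 5 mm over the floor). Origin: centre of its underside, on the bench; x along its side (square), z up. It lies at a different place and yaw each time.
- tray_yellow: Low yellow sheet-metal tray fixed to the bench, inside 124 x 58 mm (x by y), rim 3 mm thick; floor 3 mm above the bench, rim top 8 mm above the bench (so the lip stands 5 mm over the floor). Origin: centre of its underside, on the bench; x along its length, z up. It lies at a different place and yaw each time.
- tray_blue: Low blue sheet-metal tray fixed to the bench, inside 144 x 74 mm (x by y), rim 3 mm thick; floor 3 mm above the bench, rim top 8 mm above the bench (so the lip stands 5 mm over the floor). Origin: centre of its underside, on the bench; x along its length, z up. It lies at a different place and yaw each time.
- tray_red: Low red sheet-metal tray fixed to the bench, inside 174 x 64 mm (x by y), rim 3 mm thick; floor 3 mm above the bench, rim top 8 mm above the bench (so the lip stands 5 mm over the floor). Origin: centre of its underside, on the bench; x along its length, z up. It lies at a different place and yaw each time.
- bottle: Bystander: clear water bottle with a white cap and a paper label, standing on the bench at its left part, 64 mm diameter, 190 mm tall, about 0.35 kg. Origin: centre of its underside. Must not be moved or knocked over.
- brush: Bystander: wire brush with a wooden handle and a flat grey head, about 170 mm long, lying on the bench ahead of the robot, about 20 mm tall. Origin: on its underside, on the bench; x along its length. Must not be moved.

How it is judged:
By the outcome, as a careful person would: the job done as asked, in the order asked, and still so for the second after the job is handed in, with the robot touching nothing.
It also fails if it takes over 128 s, if anything falls off the work surface, if the arm or the gripper's body presses on something with over 40 N, if the wrist force passes 120 N, or if a joint passes its speed limit or range.

## Working session

There is one attempt and no reset: what is moved stays moved. The work goes in short steps, Python scripts to look and compute and a shell command to move; the robot and the scene stay as the last step left them, time stands still between calls to the robot, and variables do not carry over. Pictures are saved under pics/ and viewed, at most 14 in all, crops included, and the job is handed in when it is done.

```bash
mkdir -p pics; ls; python3 - <<'E'
from workcell import manip
import cv2,numpy as np
np.set_printoptions(precision=4,suppress=True)
for n in("scene","top"):
    cv2.imwrite(f"pics/{n}0.png",manip.snapshot(n))
    c=manip.camera_model(n);print(n,np.array(c["K"]),np.array(c["extrinsics"]))
print(manip.get_state())
E
```

```text
pics
scene [[448.6872   0.     288.553 ]
 [  0.     448.6872 211.2515]
 [  0.       0.       1.    ]] [[ 0.8615  0.3465 -0.3712  1.0243]
 [ 0.5078 -0.5786  0.6382 -0.6666]
 [ 0.0064 -0.7383 -0.6744  0.8722]
 [ 0.      0.      0.      1.    ]]
top [[385.9756   0.     276.8956]
 [  0.     385.9756 213.1833]
 [  0.       0.       1.    ]] [[-0.0042 -0.983   0.1834  0.4104]
 [-0.9998  0.008   0.0198  0.047 ]
 [-0.0209 -0.1832 -0.9828  1.0974]
 [ 0.      0.      0.      1.    ]]
{'clock': 0.1, 'joint_pos': array([-1.2541,  0.3594,  1.5113,  0.    ,  1.2725, -0.1151]), 'joint_velocities': array([-0.0009, -0.0014, -0.0026,  0.0002,  0.0008, -0.0015]), 'tau': array([  0.0006, -51.6356, -27.1407,   0.0678,   0.0277,  -0.    ]), 'eef_pos': array([ 0.2509, -0.5444,  0.2299]), 'tool_rot': array([-3.0671, -0.6725,  0.0002]), 'force': array([-0.416 , -0.5905,  0.3245]), 'wrist_torque': array([0.0087, 0.0461, 0.0038]), 'finger_force': 0.0, 'gripper_width': 0.08784683719798762}
```

View pics/top0.png

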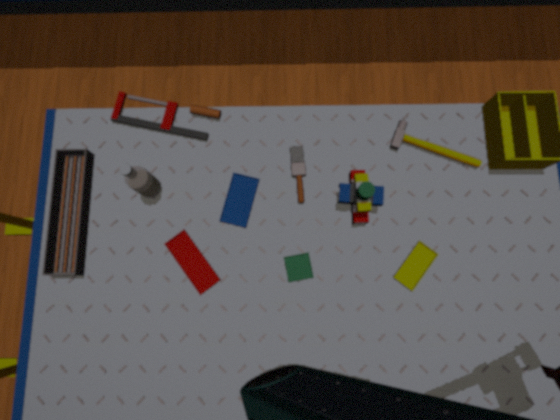

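View pics/scene0.png

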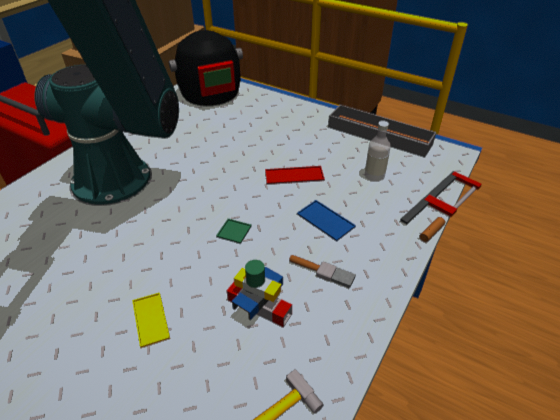

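Top view: trays red (192,262), blue (240,200), green (298,267), yellow (415,266); stack at about (361,195), brush (298,175), bottle (145,182). The scene view shows the same, with the stack at (257,292).

```bash
cat > h.py <<'E'
from workcell import manip
import cv2,numpy as np
from scipy.spatial.transform import Rotation as R
np.set_printoptions(precision=4,suppress=True)
def mask(im,c,smin=110,vmin=40):
    h=cv2.cvtColor(im,cv2.COLOR_BGR2HSV);H,S,V=cv2.split(h)
    rng={'red':(H<8)|(H>172),'yellow':(H>22)&(H<36),'green':(H>45)&(H<90),'blue':(H>98)&(H<125)}[c]
    return (rng&(S>smin)&(V>vmin)).astype(np.uint8)*255
def blobs(m,amin=40):
    return sorted([c for c in cv2.findContours(m,cv2.RETR_EXTERNAL,cv2.CHAIN_APPROX_NONE)[0] if cv2.contourArea(c)>=amin],key=cv2.contourArea,reverse=True)
def ray(cam,px,z):
    px=np.atleast_2d(np.asarray(px,float).reshape(-1,2));K=np.array(cam["K"]);E=np.array(cam["extrinsics"])
    d=np.c_[px,np.ones(len(px))]@np.linalg.inv(K).T@E[:3,:3].T
    o=E[:3,3];return (o+d*((z-o[2])/d[:,2:]))[:,:2]
def rect(cam,c,z):
    (x,y),(w,h),a=cv2.minAreaRect((ray(cam,c,z)*1000).astype(np.float32))
    if w<h:w,h,a=h,w,a+90
    return np.array([x/1000,y/1000]),(w,h),(a+90)%180-90   # long-side yaw deg
def go(xy,yaw_close=None,z=None):
    """print the shift in cm / turn in rad from the current tool pose to world xy with closing axis at yaw (deg)"""
    s=manip.get_state();M=R.from_rotvec(s["tool_rot"]).as_matrix();p=s["eef_pos"]
    t=np.array([xy[0],xy[1],p[2] if z is None else z])
    dp=M.T@(t-p)*100
    turn=None
    if yaw_close is not None:
        cur=np.arctan2(M[1,1],M[0,1]);turn=-((np.radians(yaw_close)-cur+np.pi/2)%np.pi-np.pi/2)
    print("dp",dp,"turn",turn,"tcp",p,"closeyaw",np.degrees(np.arctan2(M[1,1],M[0,1])),"j6",s["joint_pos"][5],"t",s["clock"])
E
python3 - <<'E'
from h import *
im=cv2.imread("pics/top0.png");cam=manip.camera_model("top")
for c in('red','yellow','green','blue'):
    for b in blobs(mask(im,c),25):
        u=b.reshape(-1,2).mean(0)
        if 130<u[0]<480 and 150<u[1]<310: print(c,u,cv2.contourArea(b),*rect(cam,b,0.008))
im=cv2.imread("pics/top0.png")
cv2.imwrite("pics/stk.png",cv2.resize(im[150:240,310:410],(800,600*90*8//600),interpolation=cv2.INTER_CUBIC)[:600])
E
```

```text
red [191.9191 261.5588] 1440.0 [0.4777 0.3097] (177.69898986816406, 67.92723083496094) 36.777565002441406
red [360.0217 217.2391] 129.0 [ 0.6007 -0.1692] (42.736785888671875, 28.982995986938477) 89.53119659423828
red [355.2439 172.9268] 39.5 [ 0.7322 -0.1597] (47.62296676635742, 23.110546112060547) -54.133766174316406
yellow [415.2804 265.3738] 988.5 [ 0.463  -0.3151] (128.03964233398438, 62.32362747192383) -37.78346633911133
yellow [363.5714 206.1667] 120.0 [ 0.6321 -0.1805] (43.466129302978516, 28.63941192626953) -84.01565551757812
yellow [360.8286 177.5143] 79.5 [ 0.7173 -0.1761] (35.342933654785156, 21.07910919189453) 89.4065933227539
green [298.1071 266.9762] 457.0 [0.4606 0.0102] (63.245357513427734, 62.783687591552734) 10.202938079833984
green [366.2   189.925] 152.0 [ 0.679  -0.1895] (42.11210250854492, 38.578025817871094) -45.55897521972656
blue [239.2429 199.9643] 1202.0 [0.6549 0.178 ] (145.75320434570312, 75.71305847167969) -14.905006408691406
blue [344.283  192.7736] 165.5 [ 0.6717 -0.1252] (53.938175201416016, 28.75066375732422) -2.1958999633789062
blue [377.9167 195.5   ] 139.0 [ 0.6633 -0.2211] (51.30702590942383, 25.765119552612305) -3.0838851928710938
```

```bash
python3 -c "
from h import *
go(ray(manip.camera_model('top'),(361,195),0.1)[0])
print(manip.camera_model('wrist'))
for n,p in dict(bottle=(148,190),brush=(300,200)).items(): print(n,ray(manip.camera_model('top'),p,0.01))"
```

```text
dp [ 51.9464 -18.9175   0.0404] turn None tcp [ 0.2509 -0.5444  0.2299] closeyaw -65.26455652827696 j6 -0.11505879583264833 t 0.1
{'K': array([[340.6967,   0.    , 276.473 ],
       [  0.    , 340.6967, 211.2374],
       [  0.    ,   0.    ,   1.    ]]), 'extrinsics': array([[ 0.4185, -0.8655, -0.2754,  0.3265],
       [-0.9082, -0.3997, -0.1243, -0.5101],
       [-0.0025,  0.3021, -0.9533,  0.3847],
       [ 0.    ,  0.    ,  0.    ,  1.    ]])}
bottle [[0.6852 0.445 ]]
brush [[0.6514 0.0022]]
```

```bash
python3 -m crank '{"dp":[[0,0,-4],[5,-2,-8],[51,-19,-9],[51,-19,-9],[51,-19,-9],[51,-19,-9],[51,-19,-9],[51,-19,-9],[51,-19,-9],[51,-19,-9],[51,-19,-9],[51,-19,-9],[51,-19,-9],[51,-19,-9],[51,-19,-9],[51,-19,-9]],"turn":[0,0,0.43,0.43,0.43,0.43,0.43,0.43,0.43,0.43,0.43,0.43,0.43,0.43,0.43,0.43]}' 100
python3 - <<'E'
from h import *
s=manip.get_state();im=manip.snapshot("wrist");cam=manip.camera_model("wrist")
cv2.imwrite("pics/w1.png",im)
Z={'red':.04,'blue':.07,'yellow':.095,'green':.14}
for c in Z:
    for b in blobs(mask(im,c),100): print(c,b.reshape(-1,2).mean(0),cv2.contourArea(b),*rect(cam,b,Z[c]))
go(s["eef_pos"][:2])
im=manip.snapshot("top");cv2.imwrite("pics/top1.png",im);print(np.linalg.norm(s['joint_velocities']))
E
```

```text
clock: 1.7
eef_pos: [0.6335, -0.1603, 0.3205]
tool_rot: [3.141, 0.0, -0.002]
force: [-0.1, 0.4, 0.8]
gripper_width: 0.0878
finger_force: 0.0
red [278.5   102.713] 702.0 [ 0.7167 -0.1629] (38.138404846191406, 27.73961639404297) -89.11717063188553
red [ 10.051  290.7245] 594.0 [0.4574 0.2191] (58.48225402832031, 41.05814743041992) -13.847549438476562
blue [ 28.0029 148.4273] 6333.0 [0.6633 0.1312] (129.56813049316406, 70.1060562133789) -14.753486633300781
blue [240.7559 153.2992] 945.5 [ 0.6595 -0.1183] (51.134891510009766, 27.847944259643555) -4.606231689453125
blue [317.2063 159.9524] 929.0 [ 0.6516 -0.2093] (51.0074348449707, 27.76572036743164) -4.866569519042969
yellow [483.3827  33.3687] 2658.0 [ 0.7832 -0.3699] (187.7375030517578, 17.382713317871094) 68.28407287597656
yellow [400.2655 258.1239] 1053.5 [ 0.5355 -0.3076] (52.93013000488281, 42.015804290771484) 52.05525588989258
yellow [355.703  293.6337] 646.5 [ 0.4866 -0.2695] (52.85533905029297, 43.74080276489258) 52.070335388183594
yellow [277.3366 126.0891] 626.5 [ 0.6928 -0.1615] (34.40888595581055, 22.435916900634766) -87.66652345657349
yellow [280.6667 197.642 ] 281.5 [ 0.6128 -0.1653] (34.34690475463867, 17.32136344909668) -85.79606199264526
green [279.0231 172.2615] 1181.0 [ 0.6503 -0.1632] (40.008384704589844, 39.3911018371582) 89.99931335449219
green [151.7742 268.0538] 364.5 [ 0.5482 -0.023 ] (42.717491149902344, 22.809139251708984) -36.49591064453125
dp [-0.0097 -0.0057  0.    ] turn None tcp [ 0.6336 -0.1604  0.3206] closeyaw -90.00962703073394 j6 1.2176386806106128 t 1.75
0.0087469582931957
```

View pics/w1.png

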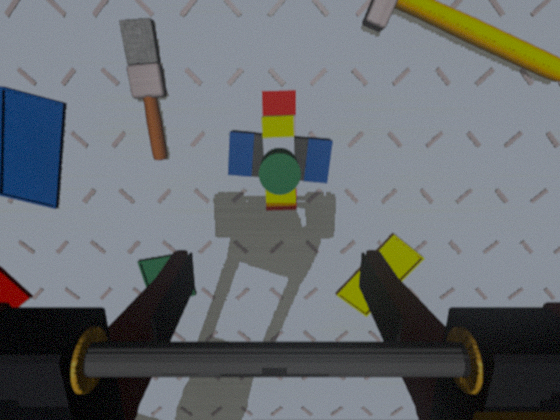

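The wrist view shows the stub at (279,172), bar ends at (277,126)/(281,198), channel ends at (241,153)/(317,160) and the tube's red end at (278,103). All of it is consistent with the top view.

```bash
python3 -m crank '{"dp":[[1.65,0.28,4],[1.65,0.28,9],[1.65,0.28,13],[1.65,0.28,16],[1.65,0.28,18],[1.65,0.28,19.5],[1.65,0.28,20.5],[1.65,0.28,20.5],[1.65,0.28,20.5]],"turn":[0,0,0,0,0,0,0,0,0]}' 100
python3 -m crank '{"dp":[[0,0,0],[0,0,0],[0,0,0],[0,0,0],[0,0,0],[0,0,0],[0,0,0],[0,0,0]],"turn":[0,0,0,0,0,0,0,0]}' 0
```

```text
clock: 2.7
eef_pos: [0.6518, -0.1621, 0.1166]
tool_rot: [3.141, 0.002, 0.002]
force: [-0.9, 0.4, 0.2]
gripper_width: 0.0879
finger_force: 0.0
clock: 3.5
eef_pos: [0.6514, -0.1619, 0.1157]
tool_rot: [3.141, 0.003, 0.0]
force: [0.3, 0.5, 0.4]
gripper_width: 0.0418
finger_force: 30.0
```

```bash
python3 -m crank '{"dp":[[0,0,-2],[0,0,-6],[-1,1,-9],[-4,-3,-9],[-19.1,-17.2,-9],[-19.1,-17.2,-9],[-19.1,-17.2,-9],[-19.1,-17.2,-9],[-19.1,-17.2,-9],[-19.1,-17.2,-9],[-19.1,-17.2,-4],[-19.1,-17.2,1],[-19.1,-17.2,3],[-19.1,-17.2,3],[-19.1,-17.2,3]],"turn":[0,0,0,0,0,0,0,0,0,0,0,0,0,0,0]}'
python3 - <<'E'
from h import *
im=manip.snapshot("top");cam=manip.camera_model("top");cv2.imwrite("pics/top2.png",im)
im0=cv2.imread("pics/top1.png")
Z={'red':.04,'blue':.07,'yellow':.095,'green':.008}
for c in Z:
    for b in blobs(mask(im,c),25):
        u=b.reshape(-1,2).mean(0)
        if 270<u[0]<390 and 150<u[1]<310: print(c,u,cv2.contourArea(b),*rect(cam,b,Z[c]))
im=manip.snapshot("wrist");cv2.imwrite("pics/w2.png",im)
cam=manip.camera_model("wrist")
for b in blobs(mask(im,'green'),100): print('wg',b.reshape(-1,2).mean(0),cv2.contourArea(b),*rect(cam,b,.008))
go((.4606,.0102))
E
```

```text
clock: 5.0
eef_pos: [0.4615, 0.0092, 0.0858]
tool_rot: [3.142, 0.002, 0.001]
force: [0.1, -0.2, -1.8]
gripper_width: 0.0412
finger_force: 30.0
red [360.0217 217.1957] 131.0 [ 0.5951 -0.1628] (41.481388092041016, 28.131671905517578) 89.53095245361328
red [355.2439 172.9024] 38.5 [ 0.7227 -0.1536] (46.22407531738281, 22.43169403076172) -54.133731842041016
blue [344.5098 192.8039] 163.5 [ 0.6568 -0.1154] (50.94841003417969, 27.1143856048584) -2.1958770751953125
blue [377.5918 195.3265] 149.5 [ 0.6489 -0.2059] (48.295833587646484, 24.397661209106445) -2.8421783447265625
yellow [363.5952 206.4286] 112.0 [ 0.613  -0.1623] (39.96840286254883, 23.554351806640625) -85.18317079544067
yellow [360.8286 177.3143] 74.5 [ 0.6941 -0.158 ] (34.06277084350586, 19.776403427124023) -84.66562175750732
green [308.6245 266.5415] 228.5 [ 0.4629 -0.0132] (136.95016479492188, 44.36338424682617) 89.72431945800781
green [323.0862 239.3506] 109.0 [ 0.5393 -0.0585] (73.33064270019531, 44.79496765136719) -87.34011888504028
green [297.6218 234.8319] 98.5 [0.5479 0.0074] (67.63847351074219, 39.213165283203125) 82.79906463623047
green [276.3158 235.8684] 68.0 [0.5434 0.0704] (76.10114288330078, 26.925029754638672) -14.0855712890625
green [342.3494 252.9036] 54.5 [ 0.4985 -0.1148] (67.20728302001953, 19.645004272460938) -1.925994873046875
green [344.8571 278.2262] 38.0 [ 0.4322 -0.1166] (77.19998168945312, 22.1407413482666) -2.1689224243164062
green [345.4267 309.4   ] 27.5 [ 0.3444 -0.1175] (40.230674743652344, 24.528783798217773) -1.9800033569335938
wg [276.9453 304.5219] 5825.0 [0.3953 0.0089] (75.0501480102539, 70.20304107666016) -89.89885452389717
wg [277.5097 213.4547] 5280.0 [0.4626 0.0086] (70.46797180175781, 67.08648681640625) -79.85577964782715
dp [-0.154  -0.0841 -0.0005] turn None tcp [0.4621 0.0094 0.0869] closeyaw -89.9252919653489 j6 1.4400396204667139 t 5.1
```

View pics/w2.png

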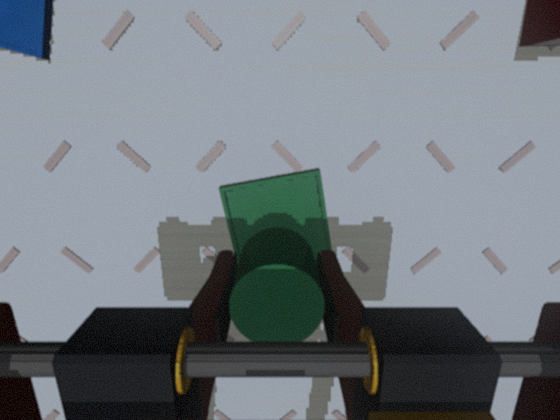

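The wrist view shows the stub held upright at (277,300), with the green tray under it (corners at (220,187) and (319,170)). I'm lowering it.

```bash
python3 -m crank '{"dp":[[0,0,3],[0,0,5],[0,0,6],[0,0,6.1],[0,0,6.1]],"turn":[0,0,0,0,0]}'
python3 -m crank '{"dp":[[0,0,0.1],[0,0,0.2],[0,0,0.2]],"turn":[0,0,0]}'
```

```text
clock: 5.6
eef_pos: [0.4609, 0.0098, 0.0255]
tool_rot: [3.141, 0.003, 0.002]
force: [0.9, 0.7, -1.8]
gripper_width: 0.0414
finger_force: 30.0
clock: 5.9
eef_pos: [0.461, 0.0099, 0.0237]
tool_rot: [3.141, 0.003, 0.003]
force: [-0.9, 0.1, 6.5]
gripper_width: 0.0419
finger_force: 30.0
```

```bash
python3 -m crank '{"dp":[[0,0,0],[0,0,0],[0,0,0],[0,0,-1],[0,0,-4],[0,0,-8],[2,2,-13],[19.2,17.3,-19],[19.2,17.3,-19],[19.2,17.3,-19],[19.2,17.3,-19],[19.2,17.3,-19],[19.2,17.3,-19],[19.2,17.3,-19],[19.2,17.3,-19]],"turn":[0,0,0,0,0,0,0,-0.05,-0.05,-0.05,-0.05,-0.05,-0.05,-0.05,-0.05]}' 100
python3 - <<'E'
from h import *
im=manip.snapshot("wrist");cam=manip.camera_model("wrist")
cv2.imwrite("pics/w3.png",im)
Z={'red':.04,'blue':.07,'yellow':.095}
for c in Z:
    for b in blobs(mask(im,c),300): print(c,b.reshape(-1,2).mean(0),cv2.contourArea(b),*rect(cam,b,Z[c]))
go((.653,-.1634),93,.087)
E
```

```text
clock: 7.4
eef_pos: [0.6507, -0.1616, 0.2122]
tool_rot: [-3.139, -0.082, 0.004]
force: [-0.9, 0.4, -0.6]
gripper_width: 0.088
finger_force: 0.0
red [281.8462 121.6434] 1255.5 [ 0.7167 -0.1631] (39.69241714477539, 28.043903350830078) -88.75735211372375
blue [228.7184 185.6379] 1643.0 [ 0.6602 -0.118 ] (52.847877502441406, 28.20770835876465) -5.286773681640625
blue [329.2927 200.0732] 1578.0 [ 0.6517 -0.2093] (52.05302047729492, 27.970840454101562) -5.050079345703125
yellow [510.6277  25.2305] 2211.0 [ 0.7966 -0.3216] (94.65284729003906, 15.776180267333984) 67.93608856201172
yellow [279.3286 157.1357] 1196.0 [ 0.6929 -0.1613] (35.43902587890625, 23.076271057128906) -86.96925401687622
yellow [430.0116 305.8488] 366.0 [ 0.5641 -0.3076] (50.540992736816406, 9.188074111938477) 48.00665283203125
dp [ 0.2582  0.2307 12.5186] turn 0.00012907787818949856 tcp [ 0.6506 -0.1614  0.2122] closeyaw -86.99260438235122 j6 1.171967034428328 t 7.45
```

View pics/w3.png

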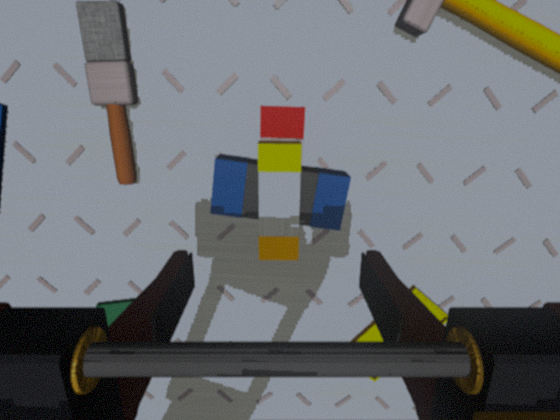

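The wrist view shows the bar from (279,157) to (279,248), aligned with the jaws, and the channel undisturbed beneath it.

```bash
python3 -m crank '{"dp":[[0.3,0.23,4],[0.3,0.23,8],[0.3,0.23,10.5],[0.3,0.23,12],[0.3,0.23,12.5],[0.3,0.23,12.5],[0.3,0.23,12.5]],"turn":[0,0,0,0,0,0,0]}' 100
python3 -m crank '{"dp":[[0,0,0],[0,0,0],[0,0,0],[0,0,0],[0,0,0],[0,0,0],[0,0,0],[0,0,0]],"turn":[0,0,0,0,0,0,0,0]}' 0
python3 -c "
from h import *
go((.463,-.316),-37.8+90,.2)"
```

```text
clock: 8.15
eef_pos: [0.6564, -0.165, 0.0892]
tool_rot: [3.14, 0.082, 0.003]
force: [0.4, 0.3, 1.0]
gripper_width: 0.0878
finger_force: 0.0
clock: 8.95
eef_pos: [0.6553, -0.1645, 0.0876]
tool_rot: [-3.14, -0.081, 0.0]
force: [0.5, 0.9, -0.0]
gripper_width: 0.0335
finger_force: 30.0
dp [-19.9873  14.1286 -11.2443] turn 0.7114863197576016 tcp [ 0.6553 -0.1645  0.0876] closeyaw -87.03483669659407 j6 1.170430931050604 t 8.95
```

```bash
python3 -m crank '{"dp":[[0,0,-1],[0,0,-4],[0,0,-8],[-20,14.1,-9],[-20,14.1,-9],[-20,14.1,-9],[-20,14.1,-9],[-20,14.1,-9],[-20,14.1,-9],[-20,14.1,-4],[-20,14.1,0],[-20,14.1,0],[-20,14.1,0]],"turn":[0,0,0,0.71,0.71,0.71,0.71,0.71,0.71,0.71,0.71,0.71,0.71]}'
python3 - <<'E'
from h import *
im=manip.snapshot("wrist");cam=manip.camera_model("wrist")
cv2.imwrite("pics/w4.png",im)
for b in blobs(mask(im,'yellow'),300): print('y',b.reshape(-1,2).mean(0),cv2.contourArea(b),*rect(cam,b,.008))
im=manip.snapshot("top");cam=manip.camera_model("top");cv2.imwrite("pics/top3.png",im)
Z={'red':.04,'blue':.07,'green':.048}
for c in Z:
    for b in blobs(mask(im,c),25):
        u=b.reshape(-1,2).mean(0)
        if 270<u[0]<390 and 150<u[1]<310: print(c,u,cv2.contourArea(b),*rect(cam,b,Z[c]))
go((.463,-.316),-37.8+90)
E
```

```text
clock: 10.25
eef_pos: [0.4631, -0.3155, 0.0878]
tool_rot: [-2.973, 1.014, 0.002]
force: [0.5, -0.5, -1.9]
gripper_width: 0.034
finger_force: 30.0
y [281.8747 183.199 ] 9076.5 [ 0.4847 -0.336 ] (76.06453704833984, 64.26200103759766) -37.65377426147461
red [359.7174 217.    ] 140.0 [ 0.5951 -0.1629] (41.59100341796875, 28.131671905517578) 89.53095245361328
red [357.1951 174.3415] 108.5 [ 0.7172 -0.1588] (40.066123962402344, 26.389101028442383) 89.39319610595703
blue [344.3208 192.7736] 163.5 [ 0.6568 -0.1154] (50.94841003417969, 27.1143856048584) -2.1958770751953125
blue [377.5 195.5] 150.0 [ 0.6488 -0.2059] (48.40606689453125, 24.39767074584961) -2.8421401977539062
green [298.2289 266.7952] 452.5 [0.4587 0.0115] (60.272361755371094, 59.96580505371094) -79.7123670578003
dp [-0.1844  0.0331 -0.0006] turn 0.0024143445583515444 tcp [ 0.4647 -0.3169  0.0897] closeyaw -127.66166824651604 j6 1.5066798325326194 t 10.35
```

View pics/w4.png

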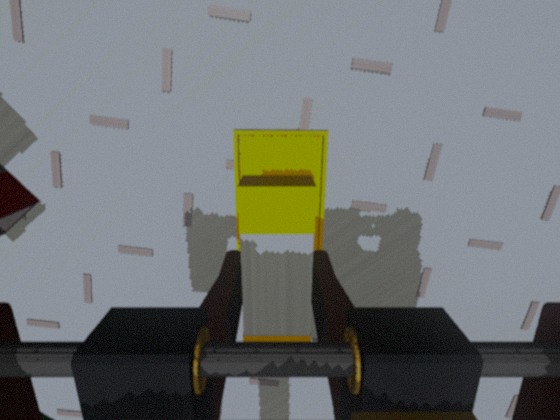

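The wrist view shows the bar held level and parallel to the yellow tray (far edge at row 130, columns 235–327). The top camera shows the channel, tube and stub unmoved.

```bash
python3 -m crank '{"dp":[[0.05,0.25,3],[0.05,0.25,5],[0.05,0.25,6.2],[0.05,0.25,6.4],[0.05,0.25,6.4]],"turn":[0,0,0,0,0]}'
python3 -m crank '{"dp":[[0,0,0.1],[0,0,0.2],[0,0,0.25],[0,0,0.25]],"turn":[0,0,0,0]}'
```

```text
clock: 10.85
eef_pos: [0.4626, -0.3187, 0.0246]
tool_rot: [2.973, -1.015, 0.002]
force: [-0.3, -0.0, -2.2]
gripper_width: 0.0337
finger_force: 30.0
clock: 11.25
eef_pos: [0.4619, -0.3184, 0.0214]
tool_rot: [2.973, -1.015, 0.001]
force: [0.2, 0.7, -1.4]
gripper_width: 0.0337
finger_force: 30.0
```

```bash
python3 -m crank '{"dp":[[0,0,0.08],[0,0,0.12],[0,0,0.12]],"turn":[0,0,0]}'
```

```text
clock: 11.55
eef_pos: [0.462, -0.3184, 0.0205]
tool_rot: [2.973, -1.015, 0.001]
force: [-1.3, 1.3, 3.5]
gripper_width: 0.0338
finger_force: 30.0
```

```bash
python3 -m crank '{"dp":[[0,0,0],[0,0,0],[0,0,0],[0,0,-1],[0,0,-4],[0,0,-8],[0,0,-12],[0,0,-17]],"turn":[0,0,0,0,0,0,0,0]}' 100
python3 -c "
from h import *
go((.6555,-.1637),-5,.2)"
```

```text
clock: 12.35
eef_pos: [0.4609, -0.3174, 0.1911]
tool_rot: [-2.972, 1.015, 0.003]
force: [1.1, -0.7, -0.2]
gripper_width: 0.0875
finger_force: 0.0
dp [  5.9913 -24.0671  -0.8972] turn 0.9998558838613754 tcp [ 0.4609 -0.3174  0.1911] closeyaw -127.71247773342058 j6 1.502372255027973 t 12.35
```

```bash
python3 -m crank '{"dp":[[6,-24,-1],[6,-24,-1],[6,-24,-1],[6,-24,-1],[6,-24,-1],[6,-24,-1],[6,-24,-1],[6,-24,-1],[6,-24,-1],[6,-24,-1],[6,-24,-1],[6,-24,-1],[6,-24,-1],[6,-24,-1],[6,-24,-1],[6,-24,-1],[6,-24,-1]],"turn":[-0.14,-0.28,-0.42,-0.56,-0.7,-0.84,-0.98,-1.12,-1.26,-1.4,-1.54,-1.68,-1.82,-1.96,-2.1,-2.14,-2.14]}' 100
python3 - <<'E'
from h import *
im=manip.snapshot("wrist");cam=manip.camera_model("wrist")
cv2.imwrite("pics/w5.png",im)
Z={'red':.04,'blue':.07}
for c in Z:
    for b in blobs(mask(im,c),300): print(c,b.reshape(-1,2).mean(0),cv2.contourArea(b),*rect(cam,b,Z[c]))
go((.6555,-.1637),-5,.057)
E
```

```text
clock: 14.05
eef_pos: [0.6559, -0.165, 0.2005]
tool_rot: [2.318, 2.121, 0.0]
force: [-0.8, 0.9, -0.5]
gripper_width: 0.0877
finger_force: 0.0
red [214.391  195.7051] 1231.0 [ 0.5968 -0.1631] (46.14191818237305, 31.698562622070312) -88.77638638019562
red [340.0616 184.8767] 1185.0 [ 0.7169 -0.1616] (43.61979675292969, 28.19134521484375) -88.49723327159882
blue [275.3226 148.7204] 2038.0 [ 0.6587 -0.1179] (50.45168685913086, 28.794963836669922) -5.164031982421875
blue [275.45  250.425] 1451.0 [ 0.6505 -0.2092] (49.41596603393555, 27.761152267456055) -5.166351318359375
dp [ 0.1289 -0.0646 14.3463] turn -0.002846077778359435 tcp [ 0.656  -0.165   0.2005] closeyaw -5.163068244865965 j6 -0.258445913854652 t 14.1
```

View pics/w5.png

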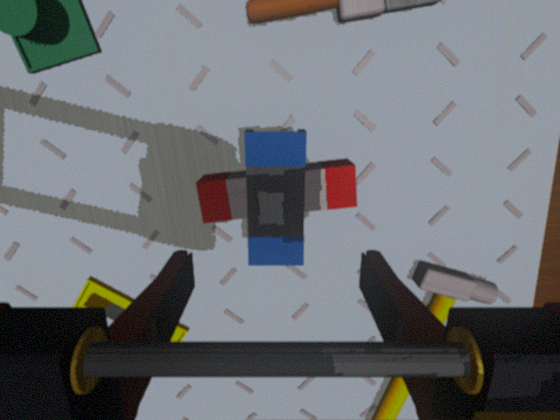

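The wrist view shows the channel centred at (275,200) between the jaws. It lies crosswise on the tube, whose red ends are at (214,196) and (340,185).

```bash
python3 -m crank '{"dp":[[0.13,-0.12,4],[0.13,-0.12,8],[0.13,-0.12,11.5],[0.13,-0.12,13.5],[0.13,-0.12,14.3],[0.13,-0.12,14.3],[0.13,-0.12,14.3]],"turn":[0,0,0,0,0,0,0]}' 100
python3 -m crank '{"dp":[[0,0,0],[0,0,0],[0,0,0],[0,0,0],[0,0,0],[0,0,0],[0,0,0],[0,0,0]],"turn":[0,0,0,0,0,0,0,0]}' 0
python3 -c "
from h import *
go((.654,.176),-14.9-90,.15)"
```

```text
clock: 14.8
eef_pos: [0.656, -0.1641, 0.0582]
tool_rot: [2.317, 2.119, 0.001]
force: [0.2, 0.5, 0.5]
gripper_width: 0.0877
finger_force: 0.0
clock: 15.6
eef_pos: [0.655, -0.1637, 0.0571]
tool_rot: [-2.318, -2.12, -0.0]
force: [-1.6, 1.0, 2.6]
gripper_width: 0.0501
finger_force: 30.0
dp [33.8255 -3.1197 -9.287 ] turn -1.399703237327135 tcp [ 0.655  -0.1637  0.0571] closeyaw -5.097088069643063 j6 -0.2582115405758767 t 15.6
```

```bash
python3 -m crank '{"dp":[[0,0,-1],[0,0,-4],[0,0,-8],[33.8,-3.1,-9.5],[33.8,-3.1,-9.5],[33.8,-3.1,-9.5],[33.8,-3.1,-9.5],[33.8,-3.1,-9.5],[33.8,-3.1,-9.5],[33.8,-3.1,-9.5],[33.8,-3.1,-9.5],[33.8,-3.1,-9.5],[33.8,-3.1,-9.5],[33.8,-3.1,-9.5],[33.8,-3.1,-4],[33.8,-3.1,-3],[33.8,-3.1,-3],[33.8,-3.1,-3]],"turn":[0,0,0,-0.14,-0.28,-0.42,-0.56,-0.7,-0.84,-0.98,-1.12,-1.26,-1.4,-1.4,-1.4,-1.4,-1.4,-1.4]}'
python3 - <<'E'
from h import *
im=manip.snapshot("wrist");cam=manip.camera_model("wrist")
cv2.imwrite("pics/w6.png",im)
for b in blobs(mask(im,'blue'),300): print('b',b.reshape(-1,2).mean(0),cv2.contourArea(b),*rect(cam,b,.008))
im=manip.snapshot("top");cam=manip.camera_model("top");cv2.imwrite("pics/top4.png",im)
for c,z in (('red',.04),('yellow',.008)):
    for b in blobs(mask(im,c),25):
        u=b.reshape(-1,2).mean(0)
        if 270<u[0]<450 and 150<u[1]<310: print(c,u,cv2.contourArea(b),*rect(cam,b,z))
go((.654,.176),-14.9-90)
E
```

```text
clock: 17.4
eef_pos: [0.6543, 0.1756, 0.0874]
tool_rot: [-0.409, -3.114, -0.0]
force: [0.1, 0.0, -4.5]
gripper_width: 0.0498
finger_force: 30.0
b [273.1646 170.3833] 12281.0 [0.6205 0.1845] (83.57801818847656, 76.57547760009766) 75.23161315917969
b [276.5227 383.9   ] 1352.0 [0.7973 0.1377] (83.80467224121094, 16.214122772216797) 74.94353485107422
red [359.6957 217.    ] 137.0 [ 0.5951 -0.1618] (39.49034881591797, 28.131671905517578) 89.53095245361328
red [357.1951 174.3415] 108.5 [ 0.7172 -0.1588] (40.066123962402344, 26.389101028442383) 89.39319610595703
yellow [415.0849 265.4717] 974.0 [ 0.4632 -0.3152] (127.36141204833984, 62.11714553833008) -37.69550704956055
dp [ 0.1643 -0.0361 -0.0005] turn -0.0006568813896841164 tcp [0.6557 0.1759 0.0888] closeyaw 75.0623634687304 j6 -1.149747729388268 t 17.5
```

View pics/w6.png

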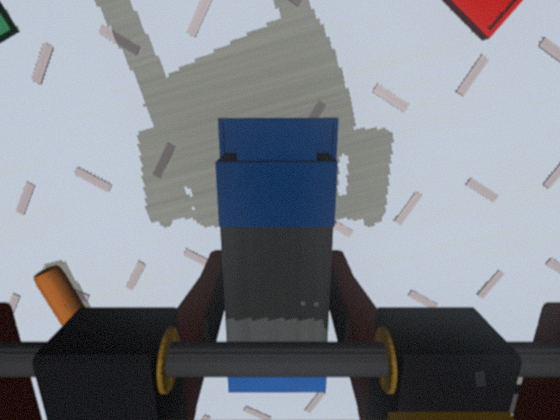

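The wrist view shows the channel held level over the blue tray. The tray's far edge runs (218,118)–(338,118), and the channel's end edge is at row 160. I'm checking the centring.

```bash
python3 - <<'E'
from h import *
cam=manip.camera_model("wrist");s=manip.get_state();p=s["eef_pos"]
M=R.from_rotvec(s["tool_rot"]).as_matrix()[:2,:2]
a=ray(cam,[(218,118),(338,118)],.008).mean(0);x=M[:,0]/np.linalg.norm(M[:,0])
c=a-x*.075;print("tray",a,c,"rel tool cm",M.T@(c-p[:2])*100)
b=ray(cam,[(218,160),(336,160)],p[2]+.013);print("chan",M.T@((b.mean(0)-x*.06)-p[:2])*100,np.linalg.norm(b[0]-b[1]))
E
```

```text
tray [0.5842 0.1958] [0.6567 0.1764] rel tool cm [-0.0816  0.0738]
chan [ 0.1323 -0.0275] 0.049123624424500884
```

```bash
python3 -m crank '{"dp":[[-0.2,0.1,3],[-0.2,0.1,5],[-0.2,0.1,6.2],[-0.2,0.1,6.5],[-0.2,0.1,6.5]],"turn":[0,0,0,0,0]}'
python3 -m crank '{"dp":[[0,0,0.1],[0,0,0.2],[0,0,0.25],[0,0,0.25]],"turn":[0,0,0,0]}'
```

```text
clock: 18.0
eef_pos: [0.6569, 0.1763, 0.0226]
tool_rot: [0.407, 3.114, 0.001]
force: [-0.5, 0.1, -5.7]
gripper_width: 0.0499
finger_force: 30.0
clock: 18.4
eef_pos: [0.6569, 0.1763, 0.0201]
tool_rot: [0.407, 3.114, 0.001]
force: [0.1, -0.2, -2.5]
gripper_width: 0.0497
finger_force: 30.0
```

```bash
python3 -m crank '{"dp":[[0,0,0.08],[0,0,0.1],[0,0,0.1]],"turn":[0,0,0]}'
```

```text
clock: 18.7
eef_pos: [0.6569, 0.1763, 0.0201]
tool_rot: [0.407, 3.114, 0.001]
force: [-2.7, -0.4, 6.8]
gripper_width: 0.0499
finger_force: 30.0
```

```bash
python3 -m crank '{"dp":[[0,0,0],[0,0,0],[0,0,0],[0,0,-1],[0,0,-4],[0,0,-8],[0,0,-12],[0,0,-17]],"turn":[0,0,0,0,0,0,0,0]}' 100
python3 -c "
from h import *
go((.656,-.1625),91,.2)"
```

```text
clock: 19.5
eef_pos: [0.6552, 0.176, 0.1894]
tool_rot: [-0.407, -3.113, 0.001]
force: [0.6, 0.9, -0.1]
gripper_width: 0.0883
finger_force: 0.0
dp [ -8.7664 -32.6917  -1.0533] turn -0.2772340855968387 tcp [0.6552 0.176  0.1894] closeyaw 75.11565695813253 j6 -1.1504594197404245 t 19.5
```

```bash
python3 -m crank '{"dp":[[-8.8,-32.7,-1],[-8.8,-32.7,-1],[-8.8,-32.7,-1],[-8.8,-32.7,-1],[-8.8,-32.7,-1],[-8.8,-32.7,-1],[-8.8,-32.7,-1],[-8.8,-32.7,-1],[-8.8,-32.7,-1],[-8.8,-32.7,-1],[-8.8,-32.7,-1]],"turn":[0,0,-0.1,-0.2,-0.28,-0.28,-0.28,-0.28,-0.28,-0.28,-0.28]}' 100
python3 - <<'E'
from h import *
im=manip.snapshot("wrist");cam=manip.camera_model("wrist")
cv2.imwrite("pics/w7.png",im)
for b in blobs(mask(im,'red'),300): print('r',b.reshape(-1,2).mean(0),cv2.contourArea(b),*rect(cam,b,.04))
go((.656,-.1625),91,.018)
E
```

```text
clock: 20.6
eef_pos: [0.6574, -0.1607, 0.1986]
tool_rot: [0.035, -3.141, -0.001]
force: [0.3, 0.6, 0.5]
gripper_width: 0.0875
finger_force: 0.0
r [272.1812 128.0872] 1364.5 [ 0.595  -0.1663] (39.795074462890625, 27.909751892089844) -88.7323043346405
r [272.752 252.992] 934.5 [ 0.7177 -0.1635] (39.324954986572266, 27.4318904876709) -88.76257693767548
dp [ 0.1443 -0.1761 18.0559] turn 0.004630976116254182 tcp [ 0.6574 -0.1608  0.1986] closeyaw 91.26533538648725 j6 -1.9349937095296383 t 20.65
```

View pics/w7.png

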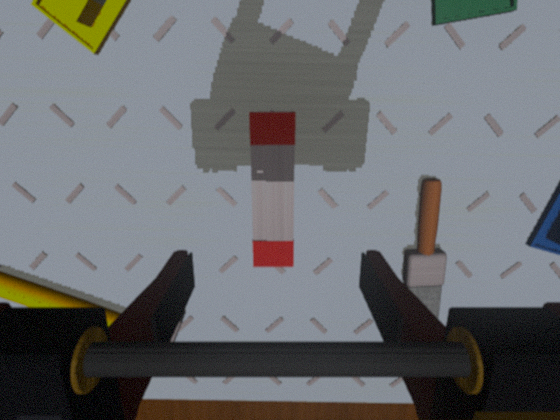

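The wrist view shows the tube from (272,128) to (273,253), parallel to the jaws.

```bash
python3 -m crank '{"dp":[[0.1,-0.25,4],[0.1,-0.25,8],[0.1,-0.25,12],[0.1,-0.25,15],[0.1,-0.25,17],[0.1,-0.25,18],[0.1,-0.25,18],[0.1,-0.25,18]],"turn":[0,0,0,0,0,0,0,0]}' 100
python3 -m crank '{"dp":[[0,0,0],[0,0,0],[0,0,0],[0,0,0],[0,0,0],[0,0,0],[0,0,0],[0,0,0]],"turn":[0,0,0,0,0,0,0,0]}' 0
python3 -c "
from h import *
go((.478,.308),126.8,.15)"
```

```text
clock: 21.45
eef_pos: [0.6573, -0.1647, 0.0194]
tool_rot: [-0.033, 3.14, -0.001]
force: [0.1, 0.4, -0.1]
gripper_width: 0.0881
finger_force: 0.0
clock: 22.25
eef_pos: [0.6564, -0.1649, 0.0185]
tool_rot: [0.032, -3.141, -0.0]
force: [-0.8, 1.0, 0.8]
gripper_width: 0.0398
finger_force: 30.0
dp [ 16.8877  47.6428 -13.1401] turn -0.6221211927597059 tcp [ 0.6564 -0.1649  0.0185] closeyaw 91.15508130922412 j6 -1.9392991885058923 t 22.25
```

```bash
python3 -m crank '{"dp":[[0,0,-1],[0,0,-4],[0,0,-8],[0,0,-13],[16.9,47.6,-14],[16.9,47.6,-14],[16.9,47.6,-14],[16.9,47.6,-14],[16.9,47.6,-14],[16.9,47.6,-14],[16.9,47.6,-14],[16.9,47.6,-14],[16.9,47.6,-14],[16.9,47.6,-14],[16.9,47.6,-14],[16.9,47.6,-9],[16.9,47.6,-7],[16.9,47.6,-7],[16.9,47.6,-7]],"turn":[0,0,0,0,-0.1,-0.2,-0.3,-0.4,-0.5,-0.62,-0.62,-0.62,-0.62,-0.62,-0.62,-0.62,-0.62,-0.62,-0.62]}'
python3 - <<'E'
from h import *
im=manip.snapshot("wrist");cam=manip.camera_model("wrist")
cv2.imwrite("pics/w8.png",im)
for b in blobs(mask(im,'red'),300): print('r',b.reshape(-1,2).mean(0),cv2.contourArea(b),*rect(cam,b,.008))
go((.478,.308),126.8)
E
```

```text
clock: 24.15
eef_pos: [0.478, 0.3071, 0.0887]
tool_rot: [0.988, -2.981, 0.0]
force: [0.6, -0.1, -3.9]
gripper_width: 0.0398
finger_force: 30.0
r [276.937  145.5133] 10696.5 [0.4358 0.2751] (72.42007446289062, 71.4875259399414) -53.34298324584961
r [276.5965 401.8509] 2737.0 [0.6143 0.4087] (72.3036117553711, 38.57722473144531) -53.37223815917969
dp [ 0.0406  0.0934 -0.0001] turn -0.0025407869567271035 tcp [0.4789 0.3075 0.0896] closeyaw 126.65442363073765 j6 -1.761089664553509 t 24.2
```

View pics/w8.png

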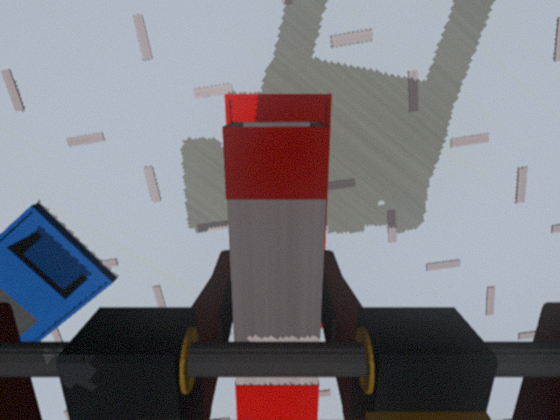

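The wrist view shows the tube held parallel over the red tray. The tray's far edge runs (225,95)–(331,95), and the tube's end edge is at row 126, columns 223–330.

```bash
python3 - <<'E'
from h import *
cam=manip.camera_model("wrist");s=manip.get_state();p=s["eef_pos"]
M=R.from_rotvec(s["tool_rot"]).as_matrix()[:2,:2]
a=ray(cam,[(225,95),(331,95)],.008).mean(0);x=M[:,0]/np.linalg.norm(M[:,0])
c=a-x*.090;print("tray",a,c,"rel tool cm",M.T@(c-p[:2])*100)
b=ray(cam,[(223,126),(330,126)],p[2]+.0215);print("tube",M.T@((b.mean(0)-x*.075)-p[:2])*100,np.linalg.norm(b[0]-b[1]))
E
```

```text
tray [0.4069 0.2551] [0.4791 0.3089] rel tool cm [-0.0971  0.0969]
tube [ 0.0887 -0.0069] 0.04065957038635005
```

```bash
python3 -m crank '{"dp":[[-0.2,0.1,3],[-0.2,0.1,5],[-0.2,0.1,6.1],[-0.2,0.1,6.4],[-0.2,0.1,6.4]],"turn":[0,0,0,0,0]}'
python3 -m crank '{"dp":[[0,0,0.1],[0,0,0.2],[0,0,0.3],[0,0,0.3]],"turn":[0,0,0,0]}'
```

```text
clock: 24.7
eef_pos: [0.4796, 0.3097, 0.0252]
tool_rot: [-0.988, 2.981, 0.0]
force: [-0.3, -0.3, -3.5]
gripper_width: 0.0399
finger_force: 30.0
clock: 25.1
eef_pos: [0.479, 0.3096, 0.0217]
tool_rot: [-0.989, 2.982, 0.0]
force: [0.4, 1.0, -4.5]
gripper_width: 0.0398
finger_force: 30.0
```

```bash
python3 -m crank '{"dp":[[0,0,0.08],[0,0,0.1],[0,0,0.1]],"turn":[0,0,0]}'
```

```text
clock: 25.4
eef_pos: [0.479, 0.3096, 0.0214]
tool_rot: [-0.988, 2.982, 0.0]
force: [-1.9, -1.9, 4.9]
gripper_width: 0.0399
finger_force: 30.0
```

```bash
python3 -m crank '{"dp":[[0,0,0],[0,0,0],[0,0,0],[0,0,-1],[0,0,-4],[0,0,-8],[0,0,-12],[0,0,-17],[0,0,-21],[0,0,-21]],"turn":[0,0,0,0,0,0,0,0,0,0]}' 100
python3 -c "
from h import *
go((.62,-.165),None,.25)"
```

```text
clock: 26.4
eef_pos: [0.4824, 0.3113, 0.2376]
tool_rot: [-0.985, 2.97, 0.003]
force: [0.3, -0.4, 0.2]
gripper_width: 0.088
finger_force: 0.0
dp [ 17.4119 -46.4171  -1.349 ] turn None tcp [0.4824 0.3113 0.2376] closeyaw 126.6892847397562 j6 -1.7584830809349243 t 26.4
```

```bash
python3 -m crank '{"dp":[[17,-46,-1],[17,-46,-1],[17,-46,-1],[17,-46,-1],[17,-46,-1],[17,-46,-1],[17,-46,-1],[17,-46,-1],[17,-46,-1],[17,-46,-1],[17,-46,-1],[17,-46,-1]],"turn":[0,0,0,0,0,0,0,0,0,0,0,0]}'
python3 - <<'E'
from h import *
a=manip.snapshot("top");b=manip.snapshot("scene")
cv2.imwrite("pics/f1.png",np.vstack([cv2.resize(a[150:320,110:460],(800,388)),cv2.resize(b[140:360,120:420],(288,211)).repeat(1,0) if 0 else np.zeros((0,800,3),np.uint8)]))
cv2.imwrite("pics/f2.png",cv2.resize(b[150:360,110:400],(800,579),interpolation=cv2.INTER_CUBIC))
E
```

```text
clock: 27.6
eef_pos: [0.6167, -0.1614, 0.2396]
tool_rot: [0.985, -2.982, -0.003]
force: [0.1, 0.1, 0.0]
gripper_width: 0.088
finger_force: 0.0
```

View pics/f1.png

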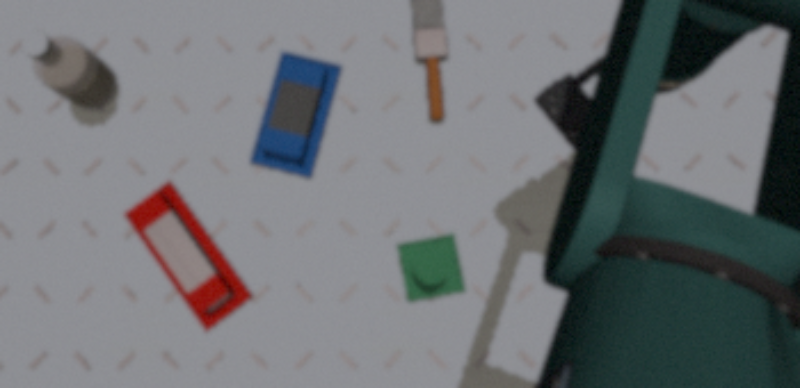

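View pics/f2.png

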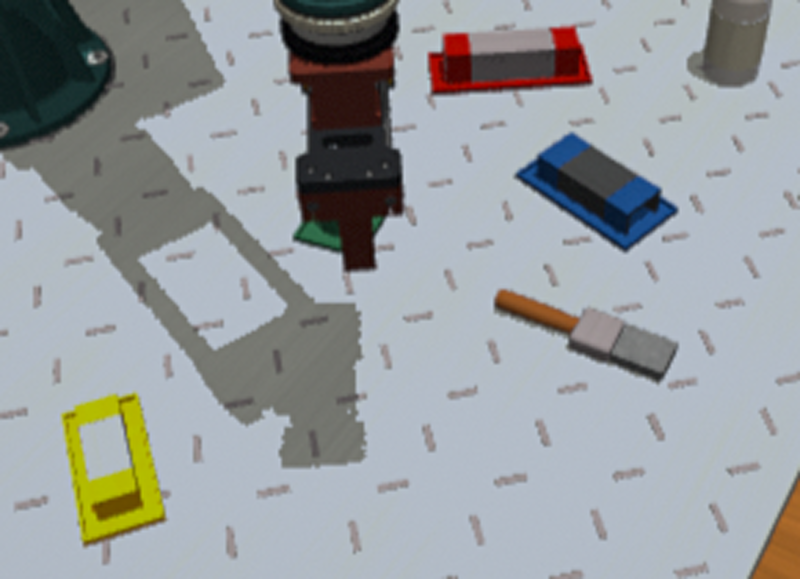

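The final views show all four pieces flat inside their own trays: stub at (432,270) in the top crop, bar at (112,455), channel at (600,185) and tube at (510,55) in the scene crop. The bottle and brush look unmoved and the arm is clear, so I'm handing in.

```bash
python3 -c "
from workcell import manip
print(manip.finish_job())"
```

```text
the job is handed in; nothing more can be done
None
```

The stack is apart, taken from the top down. In the last camera views the stub, bar, channel and tube each lie flat in their own colour's tray and the bottle and brush look unmoved; the job was handed in at about 28 s, and no verdict was returned.

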